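Take the optical filter out of the fluorometer and show it

ROBOT

A 7-joint arm with a two-finger parallel gripper is mounted at the origin on the work surface. World frame = base frame: x ahead of the robot, y to its left, z up, the work surface at z = 0. Lengths are in m, angles in rad, forces in N, time in s.
With the tool pointing down it reaches from about 0.4 to 0.85 m from the base axis. Payload 10.4 kg.
Tool frame: the origin (TCP) lies on the mounting face of the last link; the fingertips stand 173 mm ahead of it and the grasp point (between the pads) lies 155 mm ahead of it (manip.tip_extent is the distance from the TCP to the fingertips, in m); z points along the fingers, y is the line along which they close (so a half turn about z gives the same grasp; the last joint's range is limited). The gripper opens to 85 mm and grips with 20 to 120 N. Pads are 22 mm wide; open, the fingers measure 114 mm over their backs; the gripper's body (76 mm by 85 mm) begins 54 mm behind the grasp point. The pads swing forward as they close: fully open they stand 13 mm farther back than shut.
Start: joints at [-1.318, 0.332, -0.065, 1.46, 0.022, 1.35, -0.088], TCP at [0.17, 0.601, 0.405] pointing down, gripper open.
Joint ranges: [-2.6, 2.6], [-0.5, 2.12], [-1.47, 1.34], [0.16, 2.42], [-1.27, 4.41], [0.06, 2.06], [-2.6, 2.6]. Speed limits (rad/s): [2.22, 2.22, 2.79, 2.79, 3.14, 3.14, 3.14].

INTERFACE

Orientations are given as a unit quaternion [x, y, z, w].
In Python, from workcell import manip gives the robot as it stands.
- The arm moves only by the tool move_arm, never from a script. Its argument "plan" is one flat list of numbers, 7 for each row, row after row: the turn, a rotation vector about the tool's x, y, z in rad, then the shift along the tool's x, y, z in m, then the finger opening in m, from 0 to 0.0854. In form: [ax, ay, az, dx, dy, dz, gripper, ax, ay, az, dx, dy, dz, gripper, ...]. A call has 1 to 12 rows; each row is the pose to reach, as a shift and turn from the pose commanded when the call began, along the tool's axes at that moment; what a row does not reach only later rows make up. A row lasts 1/8 s, in which the tool goes at most 62.5 mm and 10.7 degrees, less where a joint would pass 70% of its speed; a pose out of reach is approached as far as the arm can. A call with a gripper value outside its range is refused whole. The fingers move at their own pace and stop on an object; "squeeze" is the grip in N (left out, the last holds). Time passes only in rows, so rows that repeat a pose let the fingers close. It gives the time, the measured TCP pose, the force, the opening and the grip force at its end, in the units of the state.
- manip.get_obs(): the state, without advancing time (a new reading comes with each control period).
- manip.camera(name): name is "side" or "top"; returns a dict with "color" (420x560x3 uint8, red, green, blue), "fx", "fy", "cx", "cy" (pixels), "cam_to_world" (4x4, takes a point from camera to world coordinates). Camera axes: x right, y down, z forward; pixel columns grow to the right and rows downward; lengths in m; the calibration is good to about 2 mm. A picture is of the moment at which its call begins. There is no depth.
- manip.hand_in(): hands the job in; it is judged then, once.
Trained networks look in a picture, given as the dict that the camera call returned (one of the last four; its "shot" number tells which), for a name from the list of things; names that differ only in an ending like _2 or _b are one class to them, and where a whole thing is asked for, a point or a joint stands for the part that bears it (a point fixed in the world has none). Each returns a list of dicts, best first, with "conf" (0 to 1); they miss things now and then, are a little off and sometimes report something else, mostly with a low value. They report only what shows in the picture. A call takes as long as a camera call.
- manip.look_for(picture, label): "position" ([x, y, z] in m, in the coordinates of the camera as it stood for that picture, good to about 4 mm: the middle of the surface that is visible of it).
- manip.silhouettes(picture, label): "pixels" (420x560 bool, what is visible of it).
- manip.tip_of(picture, label): "position" ([x, y, z] in m, in the coordinates of the camera as it stood for that picture, good to about 4 mm: a listed point, or the origin of a listed thing).
The state is a dict: "clock": time; "joint_pos": joint angles; "joint_velocities": joint speeds; "tau": joint torques, N m; "position": TCP position; "ee_rot": TCP orientation; "ft_force": force on the tool from outside, world axes, zero at the start; "torque": the same for the moment, N m; "grip_width": opening from 0.0 (shut) to 1.0 (fully open); "grasp_force": force on a finger pad.
Only numpy, scipy, OpenCV 4.12 (cv2) and the standard library are available. Lean on these libraries where they do the work, as an engineer would, in place of code of your own. Each camera call takes 0.05 s, during which the arm holds its last target. There are 200 camera calls.

TASK

Raise the lid of the fluorometer to about 75 degrees, so that it still shades the detector, and leave it standing there on its stiff hinge; then swing the small flap inside up past upright and draw the filter holder beneath it straight up out of its slot by its tab. Finish while still holding the filter holder in the gripper: upright, still, its underside at least 8 cm above the deck it came out of, and turned a quarter turn so that its glass faces squarely to the front of the instrument for inspection. Leave the lid at its angle, and the tip box, well plate, tube rack and bottle on the bench where they stand.

Things in the scene. Friction and masses are not known exactly. Their poses are not given: they have to be found in the camera images.
- reader: Filter fluorometer, light grey, fixed on the bench, 320 mm deep (x) by 380 mm wide (y), deck 72 mm high. Origin: centre of its underside. x points from its front to its rear, y to its left, z up; yaw within 0.2 rad of the robot's. Left: sample compartment under the lid (x -155 to 65, y -45 to 185 mm). Right: console 98 mm high. Rear: housing 108 mm high (x from 75 mm).
- lid (a joint): Lid angle, rad: 0 shut, 1.31 is 75 degrees, stop at 1.85; starts shut or slightly ajar. Level axis along the reader's y at the lid's rear edge; the front rises. Stiff: it stays where it is left; raising takes about 5 N at the handle. Mid-grey shell, 220 mm from hinge to front face, 230 mm wide, 27 mm high, about 0.45 kg.
- lid_handle (a point): Middle of the lid's steel handle: a round bar 10 mm thick and 70 mm long along the reader's y, its centre 38 mm in front of the lid's front face, with a post to the lid at each end. Shut: 86 mm above the bench, 258 mm in front of and 11 mm below the hinge axis. Turns with the lid.
- lid_hinge (a point): Point on the lid's hinge axis, in line with the middle of the handle.
- flap (a joint): Angle of the flap over the filter well, rad: 0 shut, 1.57 upright, stop at 2.05. Level axis along the reader's y at the flap's rear edge; the front rises. Light friction hinge: stays where it is left, moved by under 1 N at the tab. Black plate lying on the deck, 64 mm from hinge to front edge, 84 mm wide, 4 mm thick.
- flap_tab (a point): Centre of the flap's thumb tab: a disc 16 mm in diameter standing on edge, 12 mm thick along the reader's y, in front of the middle of the flap's front edge. Shut: its lowest point 3.5 mm above the deck, its centre 74 mm in front of and 9 mm above the flap's hinge axis. Turns with the flap.
- flap_hinge (a point): Point on the flap's hinge axis, in line with the tab.
- filter_well (a point): Centre of the filter well's mouth, level with the deck, under the flap. The well is a recess 56 mm (reader's x) by 76 mm (y), 28 mm deep; from the middle of its floor a slot 51 mm (x) by 11 mm (y) goes 35 mm deeper. A fixed round tube holder, 52 mm wide and up to 19 mm above the deck, stands 100 mm to the right (-y) of this point.
- filter_center (a point): Centre, half-way up, of the loose filter holder (60 g, 60 mm tall), upright in the slot: a plate 48 (its x) by 8 (its y) by 40 mm high, a round glass 27 mm wide in each face (glass faces its +y and -y); on top a white grip tab 26 (x) by 8 (y) mm, from 10 to 30 mm above this point. In the slot its axes are the reader's, 1.5 mm play all round, tab top 3 mm below the deck.
- filter: The filter holder itself; origin at the centre of its underside, 30 mm below filter_center; axes as there, z up towards the tab.
- tip_box: Bystander: box of pipette tips with blue tray, 85 by 122 mm, 60 mm high, on the bench to the left of the reader; origin centre of underside.
- microplate: Bystander: white well plate, 86 by 128 mm, 14 mm high, on the bench in front of the reader's console; origin centre of underside.
- tube_rack: Bystander: white rack of red-capped tubes, 160 by 70 mm, 92 mm high, on the bench to the right of the reader; origin centre of underside.
- reagent_bottle: Bystander: amber bottle, 56 mm in diameter, 120 mm tall, on the bench to the left of the reader, near its front; origin centre of underside.

How it is judged:
By the outcome, as a careful person would: the job done as asked, in the order asked, and still so for the second after the job is handed in, while the arm keeps its last pose, push and grip.
It also fails if it takes over 72 s, if anything falls off the work surface, if the arm or the gripper's body presses on something with over 40 N, if the wrist force passes 120 N, or if a joint passes its speed limit or range.

## Working session

There is one attempt and no reset: what is moved stays moved. The work goes in short steps, Python scripts to look and compute and a tool call to move; the robot and the scene stay as the last step left them, time stands still between calls to the robot, and variables do not carry over. Pictures are saved under pics/ and viewed, at most 14 in all, crops included, and the job is handed in when it is done.

Besides the shell and the picture viewer there is one more tool, called after "Emit:" by a JSON object that holds its "method" and its "body". move_arm: Moves the arm, as the interface text tells. Its arguments: {"type":"object","properties":{"plan":{"type":"array","items":{"type":"number"}},"squeeze":{"type":"number"}},"required":["plan"]}

```bash
ls; mkdir -p pics; cat > h.py <<'E'
import numpy as np, cv2
from scipy.spatial.transform import Rotation as R
from workcell import manip
def cam(n,save=None):
    p=manip.camera(n)
    if save: cv2.imwrite('pics/'+save,p['color'][:,:,::-1])
    return p
def w(p,x): T=np.array(p['cam_to_world']); return T[:3,:3]@np.array(x)+T[:3,3]
def tip(p,l,n=2): return [(np.round(w(p,d['position']),4).tolist(),round(d['conf'],2)) for d in manip.tip_of(p,l)[:n]]
def look(p,l,n=2): return [(np.round(w(p,d['position']),4).tolist(),round(d['conf'],2)) for d in manip.look_for(p,l)[:n]]
def st():
    o=manip.get_obs(); print('t',o['clock'],'pos',np.round(o['position'],4),'q',np.round(o['ee_rot'],4),'j',np.round(o['joint_pos'],3),'f',np.round(o['ft_force'],1),'g',o['grip_width'],o['grasp_force']); return o
E
python3 - <<'E'
from h import *
a=cam('side','side0.png'); b=cam('top','top0.png')
for n,p in(('side',a),('top',b)):
    print(n,np.round(p['cam_to_world'],3).tolist(),p['fx'])
    for l in ['reader','lid_handle','lid_hinge','tip_box','microplate','tube_rack','reagent_bottle','flap_hinge','filter_well']: print(l,tip(p,l))
st(); print(manip.tip_extent)
cv2.imwrite('pics/both0.png',np.hstack([cv2.resize(x['color'],(400,300))[:,:,::-1] for x in(a,b)]))
E
```

```text
pics
side [[0.955, -0.186, 0.231, 0.269], [-0.297, -0.58, 0.759, -0.915], [-0.007, -0.793, -0.609, 0.809], [0.0, 0.0, 0.0, 1.0]] 453.3018129494452
reader [([0.6706, 0.0133, -0.0005], 0.84)]
lid_handle [([0.4959, 0.1097, 0.0878], 0.81)]
lid_hinge [([0.7495, 0.0628, 0.0998], 0.56)]
tip_box [([0.7132, 0.2946, -0.0009], 0.69)]
microplate [([0.3917, -0.0407, -0.0005], 0.63)]
tube_rack [([0.5789, -0.2684, 0.0009], 0.62)]
reagent_bottle [([0.5904, 0.2944, 0.0019], 0.86), ([0.6701, 0.0096, -0.0022], 0.16)]
flap_hinge []
filter_well []
top [[0.026, -0.983, 0.179, 0.372], [-0.999, -0.031, -0.028, -0.02], [0.033, -0.178, -0.983, 1.176], [0.0, 0.0, 0.0, 1.0]] 482.9310867533576
reader [([0.6773, 0.0075, 0.001], 0.86)]
lid_handle [([0.4964, 0.1061, 0.0853], 0.74)]
lid_hinge [([0.7503, 0.0647, 0.0961], 0.6)]
tip_box [([0.7176, 0.2949, 0.0014], 0.72), ([0.6739, 0.0065, 0.0004], 0.44)]
microplate [([0.3921, -0.0449, 0.0044], 0.97)]
tube_rack [([0.5798, -0.273, -0.0013], 0.6), ([0.6, 0.1311, 0.0724], 0.47)]
reagent_bottle [([0.5912, 0.2983, 0.0044], 0.92), ([0.4947, 0.1041, 0.0839], 0.64)]
flap_hinge []
filter_well [([0.5988, 0.1284, 0.0774], 0.79)]
t 1.0 pos [0.1702 0.6014 0.4048] q [ 1.375e-01  9.905e-01  1.000e-04 -0.000e+00] j [-1.318  0.332 -0.065  1.46   0.022  1.35  -0.089] f [-0.3  0.7  0.1] g 1.0028498306901925 0.0
0.1734
```

View pics/both0.png

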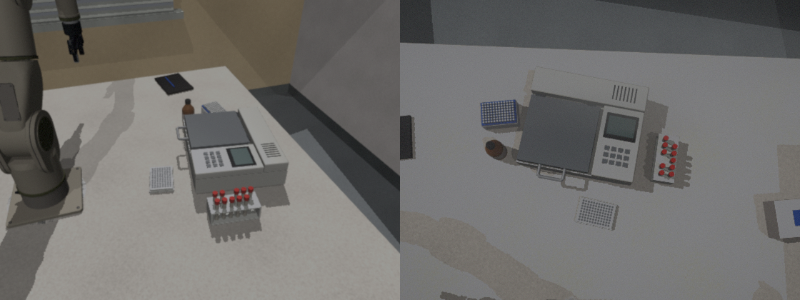

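```bash
python3 - <<'E'
from h import *
a=cv2.imread('pics/side0.png');b=cv2.imread('pics/top0.png')
cv2.imwrite('pics/c0.png',np.hstack([cv2.resize(a[140:300,230:410],(400,356)),cv2.resize(b[80:270,150:360],(400,356))]))
p=cam('top');q=cam('side')
for p,n in((p,'top'),(q,'side')):
    T=np.array(p['cam_to_world'])
    for X in([.496,.108,.086],[.75,.0645,.097]):
        c=T[:3,:3].T@(np.array(X)-T[:3,3]); print(n,p['fx']*c[0]/c[2]+p['cx'],p['fy']*c[1]/c[2]+p['cy'])
    for l in('lid_handle','lid_hinge','reader'): print(tip(p,l))
    s=manip.silhouettes(p,'lid_handle')
    for d in s[:2]:
        ys,xs=np.nonzero(d['pixels']);print(d['conf'],xs.min(),xs.max(),ys.min(),ys.max())
E
```

```text
top 208.46032832624525 249.49345383096735
top 232.31088505377255 141.1741542658296
[([0.4955, 0.1033, 0.0871], 0.6)]
[([0.7546, 0.0638, 0.0977], 0.83), ([0.5965, 0.2997, -0.0007], 0.38)]
[([0.6787, 0.0076, 0.0013], 0.79), ([0.3927, -0.0464, 0.0015], 0.23)]
side 249.26181022844222 186.2029969822517
side 339.56358068054107 175.6739835350776
[([0.4957, 0.106, 0.0864], 0.69)]
[([0.7449, 0.0663, 0.0986], 0.84)]
[([0.6729, 0.0106, -0.0035], 0.6)]
0.98 247 349 155 208
```

View pics/c0.png

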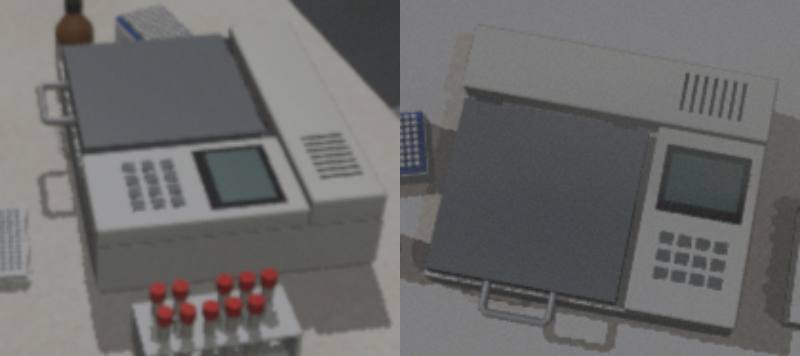

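```bash
cat >> h.py <<'E'
def pose(o=None):
    o=o or manip.get_obs(); return np.array(o['position']),R.from_quat(o['ee_rot'])
def tool(yaw,tilt=0,flip=0):
    """tool z down (tilted by tilt so fingers point to reader rear), tool y at world angle yaw(+flip)"""
    X=R.from_euler('z',yaw)
    return X*R.from_euler('y',-tilt)*R.from_euler('x',np.pi)*R.from_euler('z',flip)
def rel(pt,Rt,p0=None,R0=None):
    if p0 is None: p0,R0=pose()
    return np.round(np.r_[(R0.inv()*Rt).as_rotvec(),R0.inv().apply(np.array(pt)-p0)],4).tolist()
E
python3 - <<'E'
from h import *
# tool x/y: flip chosen so tool y along reader +x
for f in (np.pi/2,-np.pi/2):
    Rt=tool(-.165,0,f); print(f,rel([.496,.106,.33],Rt), Rt.apply([0,1,0]),tool(-.165,.3,f).apply([0,0,1]))
E
```

```text
1.5707963267948966 [0.0001, 0.0001, -1.6816, -0.4484, -0.388, 0.0747] [-9.86418355e-01  1.64252331e-01  1.23259516e-32] [ 0.29150656 -0.04853988 -0.95533649]
-1.5707963267948966 [0.0001, -0.0001, 1.46, -0.4484, -0.388, 0.0747] [ 9.86418355e-01 -1.64252331e-01  1.23259516e-32] [ 0.29150656 -0.04853988 -0.95533649]
```

Emit:
{"method": "move_arm", "body": {"plan": [0, 0, 1.46, -0.448, -0.388, 0.075, 0.032, 0, 0, 1.46, -0.448, -0.388, 0.075, 0.032, 0, 0, 1.46, -0.448, -0.388, 0.075, 0.032, 0, 0, 1.46, -0.448, -0.388, 0.075, 0.032, 0, 0, 1.46, -0.448, -0.388, 0.075, 0.032, 0, 0, 1.46, -0.448, -0.388, 0.075, 0.032, 0, 0, 1.46, -0.448, -0.388, 0.075, 0.032, 0, 0, 1.46, -0.448, -0.388, 0.075, 0.032, 0, 0, 1.46, -0.448, -0.388, 0.075, 0.032, 0, 0, 1.46, -0.448, -0.388, 0.075, 0.032, 0, 0, 1.46, -0.448, -0.388, 0.075, 0.032, 0, 0, 1.46, -0.448, -0.388, 0.075, 0.032]}}

```text
clock: 3.0
position: [0.4953, 0.1069, 0.3297]
ee_rot: [0.763, 0.647, 0.0, -0.0]
ft_force: [0.5, -0.2, 0.5]
grip_width: 0.371
grasp_force: 0.0
```

```bash
python3 - <<'E'
from h import *
for n in('side','top','side'):
    p=cam(n); print(n,tip(p,'lid_handle'),tip(p,'lid_hinge'))
    if n=='side': a=p
    else: b=p
cv2.imwrite('pics/c1.png',np.hstack([cv2.resize(a['color'][80:260,180:380],(400,360)),cv2.resize(b['color'][130:310,130:330],(400,360))])[:,:,::-1])
st()
p0,R0=pose()
print(rel([.4955,.1065,.243],R0))
E
```

```text
side [([0.4948, 0.1074, 0.0848], 0.85)] [([0.7477, 0.0664, 0.1011], 0.57)]
top [([0.4934, 0.1035, 0.0837], 0.88)] [([0.7528, 0.0663, 0.0961], 0.59)]
side [([0.4925, 0.1057, 0.0822], 0.86)] [([0.7479, 0.0648, 0.102], 0.93)]
t 3.45 pos [0.4955 0.1063 0.3297] q [ 7.628e-01  6.466e-01  1.000e-04 -0.000e+00] j [-0.745  0.128  0.48   1.889 -0.065  1.139 -0.406] f [ 0.9  0.6 -0.2] g 0.3748475693070741 0.0
[0.0, 0.0, 0.0, 0.0002, -0.0, 0.0867]
```

View pics/c1.png

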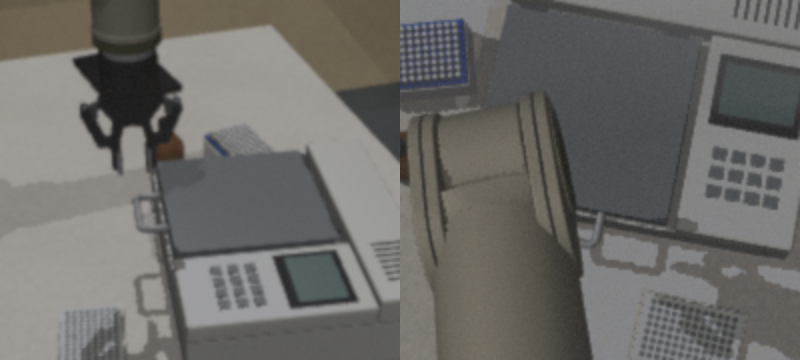

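Emit:
{"method": "move_arm", "body": {"plan": [0, 0, 0, 0, 0, 0.03, 0.032, 0, 0, 0, 0, 0, 0.06, 0.032, 0, 0, 0, 0, 0, 0.08, 0.032, 0, 0, 0, 0, 0, 0.092, 0.032, 0, 0, 0, 0, 0, 0.092, 0.032, 0, 0, 0, 0, 0, 0.092, 0.0, 0, 0, 0, 0, 0, 0.092, 0.0, 0, 0, 0, 0, 0, 0.092, 0.0, 0, 0, 0, 0, 0, 0.092, 0.0, 0, 0, 0, 0, 0, 0.092, 0.0], "squeeze": 50}}

```text
clock: 4.7
position: [0.4965, 0.106, 0.2387]
ee_rot: [0.763, 0.646, 0.001, 0.001]
ft_force: [5.0, -1.3, 1.1]
grip_width: 0.094
grasp_force: 48.8
```

```bash
python3 - <<'E'
from h import *
o=st(); p0,R0=pose(o)
# bar height assume at TCP-~0.153 ; arc
ux=np.array([np.cos(-.165),np.sin(-.165),0])
th=np.radians(75)*np.arange(1,13)/12; ph=np.arctan2(-11,258); r=.2582
for t in th:
    dx=r*(np.cos(ph)-np.cos(t+ph)); dz=r*(np.sin(t+ph)-np.sin(ph))
    print(np.round(R0.inv().apply(ux*dx+[0,0,dz]),4))
E
```

```text
t 4.7 pos [0.4965 0.106  0.2387] q [7.630e-01 6.464e-01 1.400e-03 7.000e-04] j [-0.717  0.253  0.467  1.974 -0.14   0.943 -0.346] f [ 5.  -1.3  1.1] g 0.09430350165960515 48.801124691963196
[ 0.      0.0004 -0.0281]
[ 0.0001  0.0039 -0.0561]
[ 0.0001  0.0104 -0.0835]
[ 1.00e-04  1.98e-02 -1.10e-01]
[ 0.0002  0.0321 -0.1353]
[ 0.0002  0.0471 -0.1592]
[ 0.0002  0.0645 -0.1813]
[ 0.0003  0.0843 -0.2013]
[ 0.0003  0.1061 -0.2191]
[ 0.0003  0.1298 -0.2344]
[ 0.0003  0.1549 -0.247 ]
[ 0.0003  0.1813 -0.2568]
```

Emit:
{"method": "move_arm", "body": {"plan": [0, 0, 0, 0, 0.0004, -0.014, 0, 0, 0, 0, 0, 0.0005, -0.028, 0, 0, 0, 0, 0, 0.002, -0.042, 0, 0, 0, 0, 0, 0.004, -0.056, 0, 0, 0, 0, 0, 0.0065, -0.07, 0, 0, 0, 0, 0, 0.0104, -0.0835, 0, 0, 0, 0, 0, 0.015, -0.097, 0, 0, 0, 0, 0, 0.0198, -0.11, 0, 0, 0, 0, 0, 0.0255, -0.123, 0, 0, 0, 0, 0, 0.0321, -0.1353, 0, 0, 0, 0, 0, 0.0393, -0.1475, 0, 0, 0, 0, 0, 0.0471, -0.1592, 0]}}

```text
clock: 6.2
position: [0.5412, 0.0991, 0.397]
ee_rot: [0.763, 0.647, -0.002, -0.002]
ft_force: [-6.7, 4.2, -2.0]
grip_width: 0.097
grasp_force: 48.6
```

```bash
python3 - <<'E'
from h import *
st()
p=cam('side','s2.png'); print(tip(p,'lid_handle'),tip(p,'lid_hinge'))
E
```

```text
t 6.2 pos [0.5412 0.0991 0.397 ] q [ 0.7626  0.6469 -0.0015 -0.0018] j [-0.711  0.177  0.507  1.696 -0.091  1.296 -0.349] f [-6.7  4.2 -2. ] g 0.09717937643583714 48.627360463142395
[([0.5403, 0.1045, 0.2381], 0.94)] [([0.748, 0.0664, 0.0992], 0.8)]
```

View pics/s2.png

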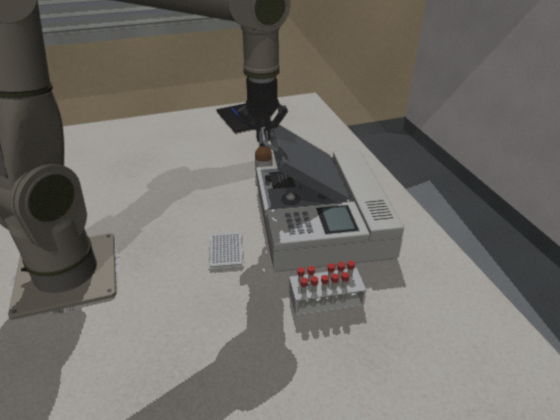

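Emit:
{"method": "move_arm", "body": {"plan": [0, 0, 0, 0, 0.0085, -0.0112, 0, 0, 0, 0, 0, 0.0174, -0.0221, 0, 0, 0, 0, 0, 0.027, -0.0323, 0, 0, 0, 0, 0, 0.0372, -0.0421, 0, 0, 0, 0, 0, 0.048, -0.0513, 0, 0, 0, 0, 0, 0.059, -0.0599, 0, 0, 0, 0, 0, 0.0707, -0.0678, 0, 0, 0, 0, 0, 0.0827, -0.0752, 0, 0, 0, 0, 0, 0.095, -0.0818, 0, 0, 0, 0, 0, 0.1078, -0.0878, 0, 0, 0, 0, 0, 0.121, -0.093, 0, 0, 0, 0, 0, 0.1342, -0.0976, 0]}}

```text
clock: 7.85
position: [0.674, 0.0776, 0.4981]
ee_rot: [0.762, 0.647, 0.002, -0.001]
ft_force: [-8.9, 6.0, 14.6]
grip_width: 0.101
grasp_force: 52.1
```

```bash
python3 - <<'E'
from h import *
st()
for n in('side','top','side'):
    p=cam(n); h=tip(p,'lid_handle');g=tip(p,'lid_hinge');print(n,h,g)
    if h and g:
        d=np.array(h[0][0])-g[0][0]; print(np.degrees(np.arctan2(d[2],np.hypot(d[0],d[1])))+2.44)
    for l in('flap_tab','flap_hinge','filter_well','filter_center'): print(l,tip(p,l))
E
```

```text
t 7.85 pos [0.674  0.0776 0.4981] q [ 0.7621  0.6474  0.0015 -0.001 ] j [-0.532  0.462  0.545  1.163 -0.237  1.575 -0.198] f [-8.9  6.  14.6] g 0.10063134168654696 52.103222608566284
side [([0.6733, 0.0802, 0.343], 0.93)] []
flap_tab [([0.5583, 0.137, 0.0854], 0.88)]
flap_hinge [([0.6306, 0.1263, 0.0735], 0.97)]
filter_well [([0.595, 0.133, 0.0762], 0.98)]
filter_center [([0.6732, 0.0106, -0.0014], 0.66)]
top [] []
flap_tab []
flap_hinge []
filter_well []
filter_center []
side [([0.6748, 0.0774, 0.3414], 0.63)] []
flap_tab [([0.5586, 0.1376, 0.0841], 0.69)]
flap_hinge [([0.632, 0.1287, 0.0766], 0.6), ([0.5962, 0.1328, 0.0739], 0.26)]
filter_well [([0.5967, 0.1344, 0.0743], 0.8), ([0.557, 0.1388, 0.0821], 0.36)]
filter_center []
```

Emit:
{"method": "move_arm", "body": {"plan": [0, 0, 0, 0, 0, 0, 0.035, 0, 0, 0, 0, 0, 0, 0.035, 0, 0, 0, 0, 0, 0, 0.035, 0, 0, 0, 0, 0, -0.03, 0.035, 0, 0, 0, 0, 0, -0.07, 0.035, 0, 0, 0, 0, -0.05, -0.08, 0.035, 0, 0, 0, 0, -0.1, -0.08, 0.035, 0, 0, 0, 0, -0.16, -0.08, 0.035, 0, 0, 0, 0, -0.22, -0.08, 0.035, 0, 0, 0, 0, -0.22, -0.08, 0.035]}}

```text
clock: 10.15
position: [0.4543, 0.1124, 0.5755]
ee_rot: [0.762, 0.648, 0.001, -0.001]
ft_force: [0.5, 0.7, -0.0]
grip_width: 0.411
grasp_force: 0.0
```

```bash
python3 - <<'E'
from h import *
st()
for n in('side','top','side','top'):
    p=cam(n,n+'3.png'); h=tip(p,'lid_handle');g=tip(p,'lid_hinge');print(n,h,g)
    for l in('flap_tab','flap_hinge','filter_well','reader'): print(l,tip(p,l))
a=cv2.imread('pics/side3.png');b=cv2.imread('pics/top3.png')
cv2.imwrite('pics/c3.png',np.hstack([cv2.resize(a[100:280,220:420],(400,360)),cv2.resize(b[80:260,150:350],(400,360))]))
# targets: tab
tab=np.array([.5585,.137,.0845])
for f in (0,np.pi): print(rel([.48,.15,.35],tool(-.165,.3,f)))
E
```

```text
t 10.15 pos [0.4543 0.1124 0.5755] q [ 0.7618  0.6478  0.0015 -0.0011] j [-0.844 -0.086  0.47   1.564  0.036  1.653 -0.533] f [ 0.5  0.7 -0. ] g 0.4108002137834704 0.0
side [([0.6767, 0.0792, 0.3429], 0.95), ([0.6295, 0.128, 0.0732], 0.15)] []
flap_tab [([0.555, 0.1368, 0.0818], 0.98)]
flap_hinge [([0.631, 0.1277, 0.0754], 0.82)]
filter_well [([0.5964, 0.1347, 0.0742], 0.78)]
reader [([0.6724, 0.0117, -0.002], 0.68)]
top [([0.6733, 0.0753, 0.3411], 0.85)] []
flap_tab [([0.5545, 0.1405, 0.0816], 0.89)]
flap_hinge [([0.6376, 0.1253, 0.0742], 0.84)]
filter_well [([0.6044, 0.1282, 0.0724], 0.7)]
reader [([0.6784, 0.008, 0.0017], 0.84)]
side [([0.673, 0.0789, 0.3414], 0.88)] [([0.5788, -0.2696, 0.0008], 0.54)]
flap_tab []
flap_hinge [([0.6305, 0.1267, 0.0742], 0.86)]
filter_well [([0.597, 0.1331, 0.0748], 0.73)]
reader [([0.6735, 0.0119, -0.0002], 0.58)]
top [([0.6721, 0.075, 0.3402], 0.91), ([0.6772, 0.0075, -0.0033], 0.3)] []
flap_tab [([0.6311, 0.1266, 0.0752], 0.71)]
flap_hinge [([0.6359, 0.1236, 0.0765], 0.96)]
filter_well [([0.6041, 0.1282, 0.073], 0.98), ([0.6338, 0.1246, 0.0756], 0.7)]
reader [([0.6761, 0.0076, 0.0006], 0.75)]
[-0.2355, 0.2354, 1.5579, 0.0408, 0.0161, 0.2245]
[-0.2354, -0.2355, -1.5579, 0.0408, 0.0161, 0.2245]
```

View pics/c3.png

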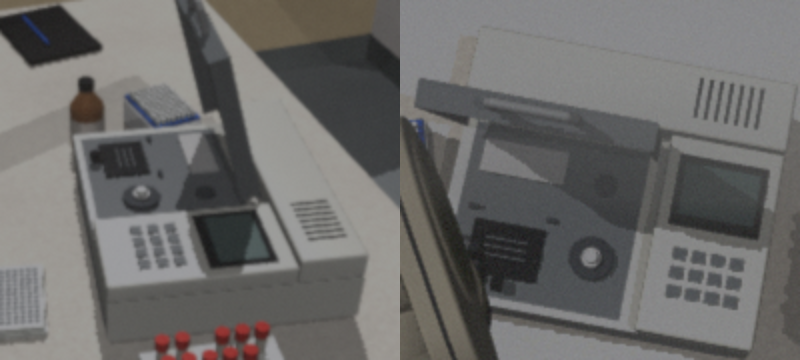

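```bash
python3 - <<'E'
from h import *
print(rel([.492,.149,.30],tool(-.165,.3,np.pi)))
E
```

```text
[-0.2354, -0.2355, -1.5579, 0.0418, 0.0281, 0.2745]
```

Emit:
{"method": "move_arm", "body": {"plan": [-0.235, -0.235, -1.558, 0.042, 0.028, 0.274, 0.035, -0.235, -0.235, -1.558, 0.042, 0.028, 0.274, 0.035, -0.235, -0.235, -1.558, 0.042, 0.028, 0.274, 0.035, -0.235, -0.235, -1.558, 0.042, 0.028, 0.274, 0.035, -0.235, -0.235, -1.558, 0.042, 0.028, 0.274, 0.035, -0.235, -0.235, -1.558, 0.042, 0.028, 0.274, 0.035, -0.235, -0.235, -1.558, 0.042, 0.028, 0.274, 0.035, -0.235, -0.235, -1.558, 0.042, 0.028, 0.274, 0.035, -0.235, -0.235, -1.558, 0.042, 0.028, 0.274, 0.035, -0.235, -0.235, -1.558, 0.042, 0.028, 0.274, 0.035, -0.235, -0.235, -1.558, 0.042, 0.028, 0.274, 0.035]}}

```text
clock: 12.92
position: [0.492, 0.1493, 0.3005]
ee_rot: [0.083, 0.985, -0.012, 0.149]
ft_force: [-0.1, -0.3, -0.3]
grip_width: 0.408
grasp_force: 0.0
```

```bash
python3 - <<'E'
from h import *
st()
for n in('side','top'):
    p=cam(n,n+'4.png')
    T=np.array(p['cam_to_world'])
    for X in([.558,.138,.0835],):
        c=T[:3,:3].T@(np.array(X)-T[:3,3]); print(n,'tab px',p['fx']*c[0]/c[2]+p['cx'],p['fy']*c[1]/c[2]+p['cy'])
    for l in('flap_tab','flap_hinge','filter_well'): print(l,tip(p,l))
a=cv2.imread('pics/side4.png');b=cv2.imread('pics/top4.png')
cv2.imwrite('pics/c4.png',np.hstack([cv2.resize(a[120:240,220:360],(420,360)),cv2.resize(b[160:260,150:255],(378,360))]))
print(rel([.5096,.146,.242],tool(-.165,.3,np.pi)))
E
```

```text
t 12.925 pos [0.492  0.1493 0.3005] q [ 0.0826  0.9854 -0.0122  0.1485] j [-0.827  0.084  0.407  2.014  0.182  0.809  0.868] f [-0.1 -0.3 -0.3] g 0.4084060265679344 0.0
side tab px 267.55942249290445 177.5064261157118
flap_tab [([0.5566, 0.1387, 0.0838], 0.67)]
flap_hinge [([0.6301, 0.1269, 0.0772], 0.89)]
filter_well [([0.5977, 0.1344, 0.0761], 0.7)]
top tab px 196.82197231524316 222.2408055176725
flap_tab [([0.5549, 0.138, 0.082], 0.82), ([0.6357, 0.1261, 0.0755], 0.35)]
flap_hinge [([0.6326, 0.1252, 0.0764], 0.56)]
filter_well [([0.6033, 0.1298, 0.0718], 0.62)]
[0.0, -0.0007, -0.0003, 0.0001, -0.0003, 0.0612]
```

View pics/c4.png

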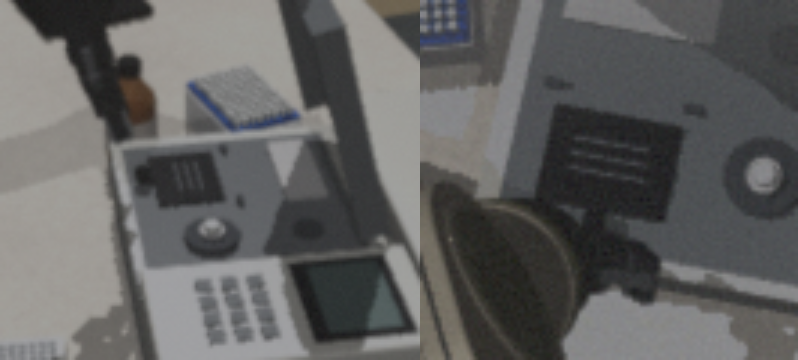

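```bash
cat >> h.py <<'E'
def ray(p,u,v):
    T=np.array(p['cam_to_world']); d=T[:3,:3]@np.array([(u-p['cx'])/p['fx'],(v-p['cy'])/p['fy'],1]); return T[:3,3],d/np.linalg.norm(d)
def tri(*rs):
    A=sum(np.eye(3)-np.outer(d,d) for o,d in rs); b=sum((np.eye(3)-np.outer(d,d))@o for o,d in rs); x=np.linalg.solve(A,b)
    return np.round(x,4),[round(float(np.linalg.norm(np.cross(x-o,d))),4) for o,d in rs]
def onz(r,z): o,d=r; return np.round(o+d*(z-o[2])/d[2],4)
E
python3 - <<'E'
from h import *
S=cam('side');T=cam('top')
print('front',tri(ray(S,271.3,180.7),ray(T,200.7,217.6)),onz(ray(S,271.3,180.7),.076),onz(ray(T,200.7,217.6),.076))
print('rear',tri(ray(S,293.3,178.7),ray(T,205.5,192)),onz(ray(S,293.3,178.7),.076),onz(ray(T,205.5,192),.076))
print('tab',tri(ray(S,269,181),ray(T,199.4,220.5)),onz(ray(S,269,181),.084))
for n,p in(('S',S),('T',T)):
    for l in('flap','flap_tab'):
        for d in manip.silhouettes(p,l)[:1]:
            m=d['pixels'].astype(np.uint8); c=cv2.minAreaRect(cv2.findNonZero(m)); ys,xs=np.nonzero(m); b=cv2.boxPoints(c)
            print(n,l,d['conf'],np.round(c[0],1),m.sum(),onz(ray(p,*c[0]),.076), [onz(ray(p,*q),.076).tolist() for q in b])
    print(look(p,'flap_tab'))
E
```

```text
front (array([0.5689, 0.1312, 0.0749]), [0.0017, 0.0017]) [0.5666 0.1296 0.076 ] [0.5704 0.1308 0.076 ]
rear (array([0.6317, 0.1233, 0.0736]), [0.0002, 0.0002]) [0.6303 0.1199 0.076 ] [0.6313 0.123  0.076 ]
tab (array([0.5625, 0.134 , 0.0734]), [0.0015, 0.0015]) [0.5567 0.1188 0.084 ]
S flap 0.78 [279.4 179.6] 391 [0.5907 0.1278 0.076 ] [[0.5604, 0.1782, 0.076], [0.6443, 0.1627, 0.076], [0.6196, 0.0796, 0.076], [0.5401, 0.0947, 0.076]]
S flap_tab 0.63 [279.4 179.5] 404 [0.5907 0.1281 0.076 ] [[0.5604, 0.1789, 0.076], [0.6445, 0.1643, 0.076], [0.6196, 0.0796, 0.076], [0.5401, 0.094, 0.076]]
[([0.5939, 0.1295, 0.0714], 0.75)]
T flap 0.96 [201.5 206.8] 1017 [0.5958 0.1303 0.076 ] [[0.5665, 0.1774, 0.076], [0.6401, 0.1677, 0.076], [0.6256, 0.0825, 0.076], [0.5521, 0.0933, 0.076]]
T flap_tab 0.72 [201.7 207.5] 1042 [0.5942 0.1297 0.076 ] [[0.5628, 0.1762, 0.076], [0.6389, 0.1675, 0.076], [0.626, 0.0827, 0.076], [0.5501, 0.0925, 0.076]]
[([0.5953, 0.1343, 0.0754], 0.78)]
```

Emit:
{"method": "move_arm", "body": {"plan": [0, 0, 0, 0, 0, 0.02, 0.03, 0, 0, 0, 0, 0, 0.04, 0.03, 0, 0, 0, 0, 0, 0.055, 0.03, 0, 0, 0, 0, 0, 0.061, 0.03, 0, 0, 0, 0, 0, 0.061, 0.0, 0, 0, 0, 0, 0, 0.061, 0.0, 0, 0, 0, 0, 0, 0.061, 0.0, 0, 0, 0, 0, 0, 0.061, 0.0, 0, 0, 0, 0, 0, 0.061, 0.0], "squeeze": 25}}

```text
clock: 14.85
position: [0.5096, 0.1461, 0.2423]
ee_rot: [0.082, 0.985, -0.012, 0.149]
ft_force: [-2.0, -4.1, -0.1]
grip_width: 0.132
grasp_force: 29.2
```

```bash
python3 - <<'E'
from h import *
o=st(); p0,R0=pose(o)
ux=np.array([np.cos(-.165),np.sin(-.165),0]); uz=np.array([0,0,1])
tab=p0+R0.apply([0,0,.166]); print(tab)
r=np.hypot(.074,.009); ph=np.arctan2(9,74)
H=tab+.074*ux-.009*uz
out=[]
for th in np.radians(np.r_[np.arange(10,116,10),114]):
    t=H+r*(-np.cos(th+ph)*ux+np.sin(th+ph)*uz)
    tilt=.3+.4*min(1,th/2.0)
    Rt=tool(-.165,tilt,np.pi)
    print(round(np.degrees(th)),rel(t-Rt.apply([0,0,.166]),Rt,p0,R0))
E
```

```text
t 14.85 pos [0.5096 0.1461 0.2423] q [ 0.0817  0.9855 -0.0124  0.1486] j [-0.792  0.208  0.411  2.028  0.122  0.673  0.92 ] f [-2.  -4.1 -0.1] g 0.13182878220356875 29.16527420282364
[0.55789836 0.13799891 0.08364688]
10 [-0.0002, -0.0357, -0.0003, -0.0004, -0.0, -0.0113]
20 [-0.0002, -0.0706, -0.0003, -0.0028, -0.0, -0.021]
30 [-0.0002, -0.1055, -0.0003, -0.0068, -0.0, -0.029]
40 [-0.0002, -0.1404, -0.0003, -0.0122, -0.0, -0.035]
50 [-0.0002, -0.1753, -0.0003, -0.0187, -0.0, -0.0387]
60 [-0.0002, -0.2102, -0.0003, -0.0257, -0.0, -0.0401]
70 [-0.0002, -0.2451, -0.0003, -0.0331, -0.0, -0.039]
80 [-0.0002, -0.28, -0.0003, -0.0403, -0.0, -0.0354]
90 [-0.0002, -0.3149, -0.0003, -0.0471, -0.0, -0.0295]
100 [-0.0002, -0.3498, -0.0003, -0.0529, -0.0, -0.0213]
110 [-0.0002, -0.3847, -0.0003, -0.0576, -0.0, -0.011]
114 [-0.0002, -0.3987, -0.0003, -0.0591, -0.0, -0.0064]
```

Emit:
{"method": "move_arm", "body": {"plan": [0, -0.035, 0, -0.0004, 0, -0.0113, 0, 0, -0.07, 0, -0.0028, 0, -0.021, 0, 0, -0.105, 0, -0.0068, 0, -0.029, 0, 0, -0.14, 0, -0.0122, 0, -0.035, 0, 0, -0.175, 0, -0.0187, 0, -0.0387, 0, 0, -0.21, 0, -0.0257, 0, -0.0401, 0, 0, -0.245, 0, -0.0331, 0, -0.039, 0, 0, -0.28, 0, -0.0403, 0, -0.0354, 0, 0, -0.315, 0, -0.0471, 0, -0.0295, 0, 0, -0.35, 0, -0.0529, 0, -0.0213, 0, 0, -0.385, 0, -0.0576, 0, -0.011, 0, 0, -0.4, 0, -0.0591, 0, -0.0064, 0]}}

```text
clock: 16.35
position: [0.5654, 0.1373, 0.268]
ee_rot: [0.078, 0.935, -0.027, 0.344]
ft_force: [-0.2, -3.6, 12.4]
grip_width: 0.129
grasp_force: 36.0
```

```bash
python3 - <<'E'
from h import *
st()
for n in('side','top'):
    p=cam(n,n+'5.png')
    for l in('flap_tab','flap_hinge','lid_handle'): print(n,l,tip(p,l))
a=cv2.imread('pics/side5.png')
cv2.imwrite('pics/c5.png',cv2.resize(a[80:240,210:370],(600,600)))
E
```

```text
t 16.35 pos [0.5654 0.1373 0.268 ] q [ 0.0779  0.9353 -0.0271  0.344 ] j [-0.933  0.225  0.564  2.047  0.707  0.38   0.393] f [-0.2 -3.6 12.4] g 0.12945980993900222 36.009870171546936
side flap_tab [([0.6548, 0.1212, 0.1448], 0.65)]
side flap_hinge [([0.631, 0.1265, 0.0756], 0.76)]
side lid_handle [([0.6753, 0.0821, 0.3402], 0.9), ([0.7139, 0.2978, 0.0001], 0.71)]
top flap_tab []
top flap_hinge []
top lid_handle [([0.6731, 0.0787, 0.3419], 0.73)]
```

View pics/c5.png

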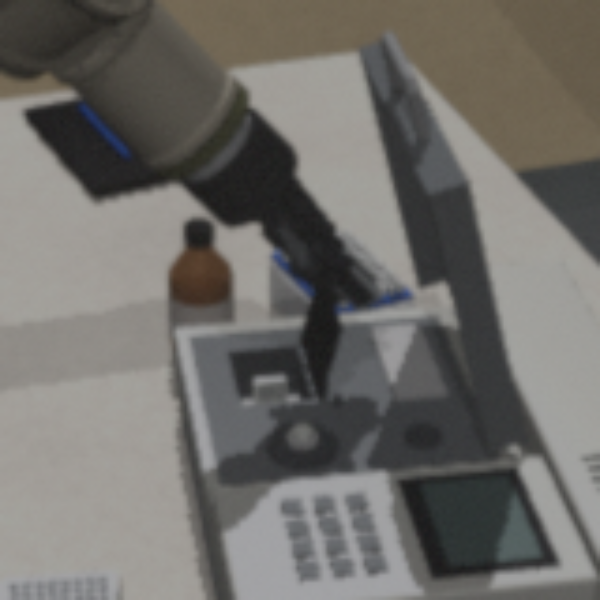

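```bash
python3 - <<'E'
from h import *
p0,R0=pose()
for t in([.4915,.149,.2448],[.5329,.1421,.2448]): print(rel(t,R0))
E
```

```text
[0.0, 0.0, 0.0, 0.072, -0.0006, -0.0304]
[0.0, 0.0, 0.0, 0.04, -0.0006, -0.0033]
```

Emit:
{"method": "move_arm", "body": {"plan": [0, 0, 0, 0, 0, 0, 0.03, 0, 0, 0, 0, 0, 0, 0.03, 0, 0, 0, 0, 0, -0.025, 0.03, 0, 0, 0, 0, 0, -0.05, 0.03, 0, 0, 0, 0.04, 0, -0.06, 0.0, 0, 0, 0, 0.072, 0, -0.05, 0.0, 0, 0, 0, 0.072, 0, -0.03, 0.0, 0, 0, 0, 0.062, 0, -0.022, 0.0, 0, 0, 0, 0.054, 0, -0.015, 0.0, 0, 0, 0, 0.047, 0, -0.009, 0.0, 0, 0, 0, 0.04, 0, -0.003, 0.0, 0, 0, 0, 0.04, 0, -0.003, 0.0]}}

```text
clock: 18.25
position: [0.532, 0.1424, 0.2424]
ee_rot: [0.078, 0.936, -0.028, 0.342]
ft_force: [0.1, 0.1, -0.6]
grip_width: -0.005
grasp_force: 0.0
```

```bash
python3 - <<'E'
from h import *
st()
for n in('side','top'):
    p=cam(n,n+'6.png')
    for l in('flap_tab','flap_hinge','lid_handle','filter_center','filter'): print(n,l,tip(p,l))
    m=manip.silhouettes(p,'filter')
    for d in m[:1]:
        ys,xs=np.nonzero(d['pixels']); print(d['conf'],len(xs),xs.mean(),ys.mean(),onz(ray(p,xs.mean(),ys.mean()),.069))
a=cv2.imread('pics/side6.png');b=cv2.imread('pics/top6.png')
cv2.imwrite('pics/c6.png',np.hstack([cv2.resize(a[120:240,230:350],(400,400)),cv2.resize(b[150:250,150:250],(400,400))]))
E
```

```text
t 18.25 pos [0.532  0.1424 0.2424] q [ 0.0778  0.9362 -0.0284  0.3416] j [-0.973  0.206  0.555  2.133  0.871  0.369  0.193] f [ 0.1  0.1 -0.6] g -0.00498765014719303 0.0
side flap_tab [([0.6681, 0.1216, 0.1386], 0.81)]
side flap_hinge [([0.6325, 0.1288, 0.0751], 0.68)]
side lid_handle [([0.671, 0.079, 0.34], 0.66)]
side filter_center [([0.5994, 0.1307, 0.037], 0.61)]
side filter [([0.5989, 0.1309, 0.0045], 0.58)]
0.49 50 282.2 184.12 [0.5944 0.1131 0.069 ]
top flap_tab [([0.6674, 0.1194, 0.1355], 0.84)]
top flap_hinge [([0.6354, 0.1273, 0.0735], 0.64)]
top lid_handle [([0.6757, 0.0762, 0.3394], 0.88)]
top filter_center []
top filter []
```

View pics/c6.png

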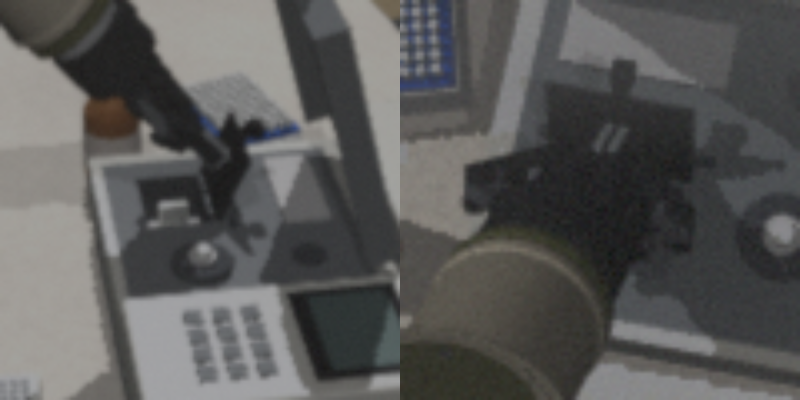

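```bash
python3 - <<'E'
from h import *
print(rel([.45,.30,.45],tool(-.16,0,np.pi)), rel([.50,.147,.32],tool(-.16,.5,np.pi)))
E
```

```text
[-0.0016, 0.6994, -0.0048, -0.0525, 0.1418, -0.2272] [-0.0027, 0.1994, -0.0041, -0.0258, -0.0009, -0.0799]
```

Emit:
{"method": "move_arm", "body": {"plan": [0, 0.1, 0, -0.012, 0, -0.04, 0.03, 0, 0.2, 0, -0.026, 0, -0.08, 0.03, 0, 0.7, 0, -0.052, 0.142, -0.227, 0.03, 0, 0.7, 0, -0.052, 0.142, -0.227, 0.03, 0, 0.7, 0, -0.052, 0.142, -0.227, 0.03, 0, 0.7, 0, -0.052, 0.142, -0.227, 0.03, 0, 0.7, 0, -0.052, 0.142, -0.227, 0.03, 0, 0.7, 0, -0.052, 0.142, -0.227, 0.03]}}

```text
clock: 19.95
position: [0.4502, 0.2986, 0.4483]
ee_rot: [0.083, 0.997, -0.001, -0.0]
ft_force: [0.5, -0.2, 0.4]
grip_width: 0.349
grasp_force: 0.0
```

```bash
python3 - <<'E'
from h import *
st()
P={}
for n in('side','top','side','top'):
    p=cam(n,n+'7.png')
    for l in('filter_center','filter_well'): print(n,l,tip(p,l))
    m=manip.silhouettes(p,'filter')
    for d in m[:1]:
        ys,xs=np.nonzero(d['pixels']); print(d['conf'],len(xs),xs.min(),xs.max(),ys.min(),ys.max(),xs.mean(),ys.mean(),onz(ray(p,xs.mean(),ys.mean()),.069))
a=cv2.imread('pics/side7.png');b=cv2.imread('pics/top7.png')
cv2.imwrite('pics/c7.png',np.hstack([cv2.resize(a[150:210,250:310],(400,400)),cv2.resize(b[170:230,170:230],(400,400))]))
E
```

```text
t 19.95 pos [0.4502 0.2986 0.4483] q [ 8.330e-02  9.965e-01 -8.000e-04 -4.000e-04] j [-0.956  0.119  0.314  1.635 -0.037  1.395  0.766] f [ 0.5 -0.2  0.4] g 0.3487144397734824 0.0
side filter_center [([0.6013, 0.1309, 0.0363], 0.44)]
side filter_well [([0.5974, 0.1315, 0.0755], 0.77)]
0.57 58 278 286 181 187 282.0689655172414 184.0344827586207 [0.5941 0.1136 0.069 ]
top filter_center [([0.6022, 0.1306, 0.0359], 0.44)]
top filter_well [([0.6038, 0.1313, 0.0738], 0.58), ([0.6769, 0.0076, -0.0025], 0.47)]
0.44 114 200 207 199 217 203.44736842105263 207.68421052631578 [0.5953 0.1267 0.069 ]
side filter_center []
side filter_well [([0.5976, 0.1315, 0.0742], 0.84), ([0.7116, 0.2937, 0.0015], 0.64)]
0.5 60 278 286 181 187 281.93333333333334 184.05 [0.5937 0.1137 0.069 ]
top filter_center [([0.6017, 0.1336, 0.0387], 0.56), ([0.6356, 0.1263, 0.0755], 0.52)]
top filter_well [([0.6047, 0.1272, 0.0731], 0.97)]
0.52 89 201 207 199 216 203.68539325842696 207.0561797752809 [0.5968 0.1262 0.069 ]
```

View pics/c7.png

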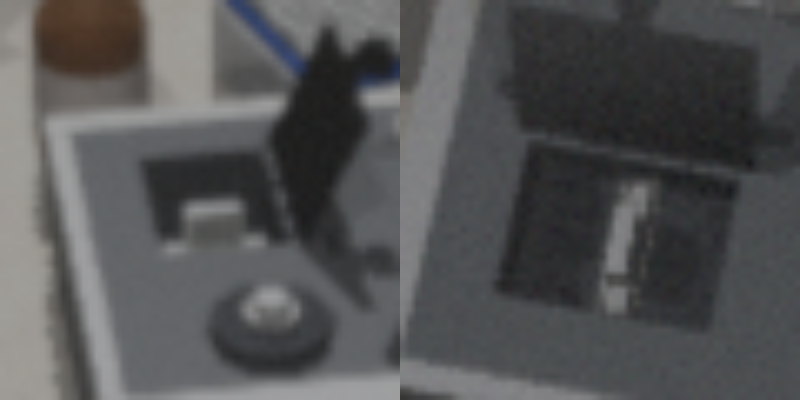

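```bash
python3 - <<'E'
from h import *
S=cam('side');T=cam('top')
print('side tab top',onz(ray(S,281.95,180.9),.069))
print('top well',onz(ray(T,202.85,205.4),.072))
c=lambda u,v:(250+u/6.667,150+v/6.667)
for q in((145,158),(268,150),(290,240)): print('S well corner',onz(ray(S,*c(*q)),.072))
t=lambda u,v:(170+(u-400)/6.667,170+v/6.667)
for q in((530,145),(738,180),(710,328),(498,290)): print('T corner',onz(ray(T,*t(*q)),.072))
# tab edges in top image brightness columns
im=cv2.imread('pics/top7.png',0); print(im[194:220,194:214])
im=cv2.imread('pics/side7.png',0); print(im[176:192,272:294])
E
```

```text
side tab top [0.5987 0.1291 0.069 ]
top well [0.6001 0.128  0.072 ]
S well corner [0.5801 0.1704 0.072 ]
S well corner [0.6342 0.1597 0.072 ]
S well corner [0.6208 0.09   0.072 ]
T corner [0.6316 0.1607 0.072 ]
T corner [0.6214 0.0876 0.072 ]
T corner [0.5685 0.0948 0.072 ]
T corner [0.5796 0.1687 0.072 ]
[[ 41  40  36  39  35  37  38  39  44  42  43  46  51  55  61  73  71  70
   64  50]
 [ 41  42  42  42  42  35  36  36  41  43  37  36  31  37  39  40  40  49
   52  51]
 [ 44  46  42  43  35  40  45  39  45  48  49  51  48  47  48  34  33  28
   36  30]
 [ 39  34  40  42  44  46  52  51  57  73  68  82  86  74  68  44  35  34
   40  35]
 [ 44  36  41  44  39  43  54  54  64  95  88 124 120  84  68  51  41  44
   42  42]
 [ 42  43  43  45  43  43  47  52  61  84 107 120 119  79  68  48  52  54
   50  43]
 [ 45  43  45  48  43  40  48  55  78 104 113 110 116  65  64  47  51  50
   57  51]
 [ 40  43  42  43  39  41  51  59 111 127 124 111 113  65  71  57  55  51
   49  51]
 [ 39  45  36  41  39  43  46  65 114 129 125  89  83  54  55  53  54  53
   54  50]
 [ 44  47  48  44  41  48  5
[... 2206 characters left out ...]
0  82  81  82  77  62  61  58
   38  38  53  70]
 [ 96  82  60  63  64  82  95  83  79  80  79  81  80  86  98 107 108  94
   54  40  49  61]
 [ 99  93  91 110 111 111 102  89  88  86  89  91  88  92 112 131 129 117
   75  67  69  81]
 [ 99 101 115 135 135 126 109 101  96  96  99  99  99 101 105 109 106 101
   94  96  96  97]
 [100 103 109 114 111 106 102  99  99  99  99 100  99  98 100  98  99  98
   96  98  99 101]
 [ 99 100 100 101  99 101 100 100 100  99  99  99  98  99  98  99  98  99
   99  97  99  99]
 [100 100 100  99 101 100  98 101  99  99  99  99  98 100  98 100  99  98
   99  99  98  99]
 [100  98 101 101 100 100  99  99  99  98 100  99  98  99  98  99  97  99
   96  97  98  99]]
```

```bash
python3 - <<'E'
from h import *
print(rel([.5995,.128,.32],tool(-.153,0,np.pi)))
E
```

```text
[0.0001, -0.0006, -0.0119, -0.176, -0.1453, 0.1294]
```

Emit:
{"method": "move_arm", "body": {"plan": [0, 0, -0.012, -0.06, -0.048, 0.03, 0.03, 0, 0, -0.012, -0.11, -0.09, 0.06, 0.03, 0, 0, -0.012, -0.15, -0.125, 0.09, 0.03, 0, 0, -0.012, -0.17, -0.14, 0.115, 0.03, 0, 0, -0.012, -0.176, -0.145, 0.129, 0.03, 0, 0, -0.012, -0.176, -0.145, 0.129, 0.03, 0, 0, -0.012, -0.176, -0.145, 0.129, 0.03]}}

```text
clock: 21.72
position: [0.5993, 0.13, 0.3215]
ee_rot: [0.075, 0.997, 0.001, 0.0]
ft_force: [0.0, 0.2, 0.1]
grip_width: 0.352
grasp_force: 0.0
```

```bash
python3 - <<'E'
from h import *
st()
p=cam('side','side8.png'); print(tip(p,'lid_handle'),tip(p,'flap_tab'))
a=cv2.imread('pics/side8.png')
cv2.imwrite('pics/c8.png',cv2.resize(a[50:230,230:410],(560,560)))
print(rel([.5995,.128,.226],tool(-.153,0,np.pi)))
E
```

```text
t 21.725 pos [0.5993 0.13   0.3215] q [7.530e-02 9.972e-01 8.000e-04 2.000e-04] j [-0.644  0.381  0.449  1.622 -0.177  1.178  1.265] f [0.  0.2 0.1] g 0.3516356339743994 0.0
[([0.6754, 0.0832, 0.3391], 0.69)] [([0.6675, 0.1199, 0.1352], 0.51)]
[0.0016, 0.0008, 0.0019, -0.0003, -0.0017, 0.0956]
```

View pics/c8.png

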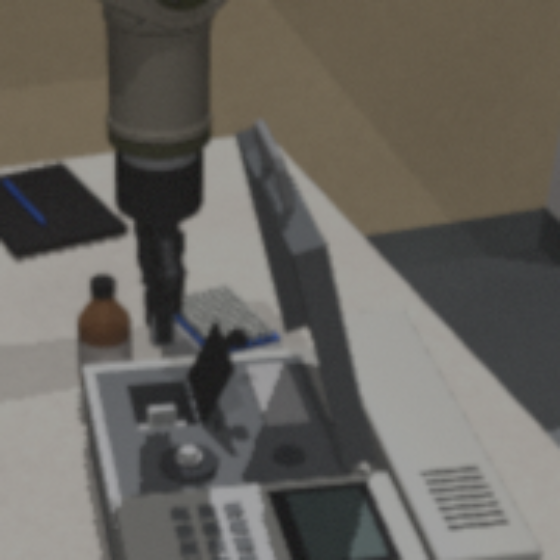

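Emit:
{"method": "move_arm", "body": {"plan": [0, 0, 0, 0, -0.0015, 0.03, 0.03, 0, 0, 0, 0, -0.0015, 0.055, 0.03, 0, 0, 0, 0, -0.0015, 0.075, 0.03, 0, 0, 0, 0, -0.0015, 0.088, 0.03, 0, 0, 0, 0, -0.0015, 0.095, 0.03, 0, 0, 0, 0, -0.0015, 0.095, 0.03]}}

```text
clock: 22.62
position: [0.5994, 0.1268, 0.2254]
ee_rot: [0.076, 0.997, 0.0, -0.0]
ft_force: [0.7, 0.4, 0.5]
grip_width: 0.35
grasp_force: 0.0
```

Emit:
{"method": "move_arm", "body": {"plan": [0, 0, 0, 0, 0, 0, 0.0, 0, 0, 0, 0, 0, 0, 0.0, 0, 0, 0, 0, 0, 0, 0.0, 0, 0, 0, 0, 0, 0, 0.0, 0, 0, 0, 0, 0, 0, 0.0, 0, 0, 0, 0, 0, 0, 0.0], "squeeze": 40}}

```text
clock: 23.38
position: [0.5997, 0.1284, 0.2265]
ee_rot: [0.076, 0.997, 0.001, 0.001]
ft_force: [1.5, 4.9, 0.9]
grip_width: 0.081
grasp_force: 39.5
```

Emit:
{"method": "move_arm", "body": {"plan": [0, 0, 0, 0, 0.001, 0, 0.0, 0, 0, 0, 0, 0.001, -0.006, 0.0, 0, 0, 0, 0, 0.001, -0.014, 0.0, 0, 0, 0, 0, 0.001, -0.022, 0.0, 0, 0, 0, 0, 0.001, -0.03, 0.0, 0, 0, 0, 0, 0.001, -0.038, 0.0]}}

```text
clock: 24.12
position: [0.5995, 0.1274, 0.264]
ee_rot: [0.077, 0.997, -0.0, -0.0]
ft_force: [-0.6, 0.6, -1.1]
grip_width: 0.085
grasp_force: 39.7
```

Emit:
{"method": "move_arm", "body": {"plan": [0, 0, 0, 0, 0, -0.01, 0.0, 0, 0, 0, 0, 0, -0.02, 0.0, 0, 0, 0, 0, 0, -0.032, 0.0, 0, 0, 0, 0, 0, -0.046, 0.0, 0, 0, 0, 0, 0, -0.066, 0.0, 0, 0, 0, 0, 0, -0.088, 0.0, 0, 0, 0, 0, 0, -0.11, 0.0, 0, 0, 0, 0, 0, -0.13, 0.0, 0, 0, 0, 0, 0, -0.142, 0.0, 0, 0, 0, 0, 0, -0.145, 0.0, 0, 0, 0, 0, 0, -0.145, 0.0]}}

```text
clock: 25.5
position: [0.5994, 0.1278, 0.408]
ee_rot: [0.076, 0.997, -0.0, -0.001]
ft_force: [-1.2, -0.6, -0.7]
grip_width: 0.084
grasp_force: 39.7
```

```bash
python3 - <<'E'
from h import *
st()
for n in('side','top'):
    p=cam(n,n+'9.png')
    for l in('filter_center','filter','lid_handle','flap_tab'): print(n,l,tip(p,l))
# final: move forward 60mm along reader -x, quarter turn
t=np.array([.5997,.129,.41])-.06*np.array([np.cos(.153),-np.sin(.153),0])
for f in(np.pi/2,-np.pi/2): print(rel(t,tool(-.153,0,f)))
a=cv2.imread('pics/side9.png')
cv2.imwrite('pics/c9.png',cv2.resize(a[50:230,210:390],(560,560)))
E
```

```text
t 25.5 pos [0.5994 0.1278 0.408 ] q [ 7.640e-02  9.971e-01 -0.000e+00 -6.000e-04] j [-0.656  0.318  0.469  1.514 -0.146  1.346  1.244] f [-1.2 -0.6 -0.7] g 0.08439035962207028 39.673388600349426
side filter_center [([0.5979, 0.1285, 0.2175], 0.71)]
side filter [([0.5979, 0.1292, 0.1865], 0.67)]
side lid_handle [([0.6756, 0.0801, 0.3411], 0.74)]
side flap_tab [([0.6665, 0.1156, 0.1378], 0.8)]
top filter_center []
top filter [([0.5796, -0.2717, -0.0019], 0.55)]
top lid_handle [([0.6738, 0.0737, 0.342], 0.69)]
top flap_tab [([0.6652, 0.1186, 0.1338], 0.47)]
[0.0005, -0.0005, -1.5708, 0.06, 0.0012, -0.0017]
[-0.0005, -0.0005, 1.5708, 0.06, 0.0012, -0.0017]
```

View pics/c9.png

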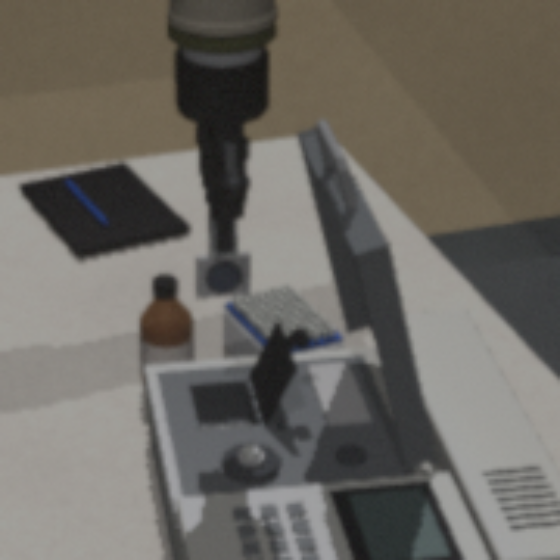

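Emit:
{"method": "move_arm", "body": {"plan": [0, 0, 0, 0.02, 0, 0, 0.0, 0, 0, 0.17, 0.04, 0, 0, 0.0, 0, 0, 0.34, 0.04, 0, 0, 0.0, 0, 0, 0.51, 0.04, 0, 0, 0.0, 0, 0, 0.68, 0.04, 0, 0, 0.0, 0, 0, 0.85, 0.04, 0, 0, 0.0, 0, 0, 1.02, 0.04, 0, 0, 0.0, 0, 0, 1.19, 0.04, 0, 0, 0.0, 0, 0, 1.35, 0.04, 0, 0, 0.0, 0, 0, 1.48, 0.04, 0, 0, 0.0, 0, 0, 1.5708, 0.04, 0, 0, 0.0, 0, 0, 1.5708, 0.04, 0, 0, 0.0]}}

```text
clock: 27.5
position: [0.56, 0.1339, 0.4084]
ee_rot: [0.759, 0.651, -0.0, -0.0]
ft_force: [0.5, 0.2, -0.7]
grip_width: 0.082
grasp_force: 39.6
```

Emit:
{"method": "move_arm", "body": {"plan": [0, 0, 0, 0, 0, 0, 0, 0, 0, 0, 0, 0, 0, 0, 0, 0, 0, 0, 0, 0, 0, 0, 0, 0, 0, 0, 0, 0]}}

```text
clock: 28.0
position: [0.56, 0.1339, 0.4084]
ee_rot: [0.759, 0.651, -0.0, -0.0]
ft_force: [-1.3, 0.0, -0.7]
grip_width: 0.079
grasp_force: 39.6
```

```bash
python3 - <<'E'
from h import *
st(); p0,R0=pose(); print('yaw tool y',np.arctan2(*R0.apply([0,1,0])[[1,0]]),'z',R0.apply([0,0,1]))
H=[]
for n in('side','top','side','top'):
    p=cam(n,n+'10.png')
    for l in('filter_center','filter','lid_handle','reader','tip_box','microplate','tube_rack','reagent_bottle'): print(n,l,tip(p,l,1))
    # reader lower-frequency yaw: lid silhouette rect etc
a=cv2.imread('pics/side10.png');b=cv2.imread('pics/top10.png')
cv2.imwrite('pics/c10.png',np.hstack([cv2.resize(a[50:230,210:390],(400,400)),cv2.resize(b[80:280,150:350],(400,400))]))
E
```

```text
t 28.0 pos [0.56   0.1339 0.4084] q [ 7.590e-01  6.511e-01 -1.000e-04 -3.000e-04] j [-0.864  0.246  0.656  1.621 -0.154  1.327 -0.338] f [-1.3  0.  -0.7] g 0.07905943242728164 39.62590992450714
yaw tool y -0.15273704381003242 z [-5.85443627e-04  2.28379851e-04 -9.99999803e-01]
side filter_center [([0.5551, 0.1325, 0.2184], 0.64)]
side filter [([0.5578, 0.1336, 0.1883], 0.65)]
side lid_handle [([0.6726, 0.0783, 0.3436], 0.57)]
side reader [([0.6732, 0.0103, -0.0016], 0.93)]
side tip_box [([0.7163, 0.2937, 0.0018], 0.76)]
side microplate [([0.3922, -0.0408, -0.0025], 0.83)]
side tube_rack [([0.5784, -0.2681, 0.002], 0.92)]
side reagent_bottle [([0.5903, 0.2985, 0.0005], 0.96)]
top filter_center [([0.5596, 0.132, 0.2201], 0.49)]
top filter [([0.5609, 0.133, 0.1879], 0.65)]
top lid_handle [([0.674, 0.0738, 0.3426], 0.8)]
top reader [([0.6788, 0.0072, 0.0014], 0.89)]
top tip_box []
top microplate [([0.395, -0.0453, 0.0], 0.64)]
top tube_rack [([0.5824, -0.2709, -0.0024], 0.82)]
top reagent_bottle []
side filter_center [([0.5578, 0.1352, 0.217], 0.61)]
side filter [([0.5585, 0.1338, 0.1883], 0.48)]
side lid_handle [([0.6736, 0.0813, 0.342], 0.55)]
side reader [([0.6728, 0.0124, 0.0025], 0.79)]
side tip_box [([0.7105, 0.2951, -0.0002], 0.62)]
side microplate [([0.3908, -0.0405, -0.0019], 0.62)]
side tube_rack [([0.5763, -0.2669, 0.0014], 0.79)]
side reagent_bottle [([0.5882, 0.2948, 0.0016], 0.91)]
top filter_center [([0.5594, 0.1338, 0.2173], 0.39)]
top filter [([0.5619, 0.13, 0.1877], 0.58)]
top lid_handle [([0.6744, 0.0787, 0.3411], 0.83)]
top reader [([0.6763, 0.0099, -0.0017], 0.87)]
top tip_box []
top microplate [([0.3944, -0.0456, 0.0026], 0.94)]
top tube_rack [([0.5809, -0.2733, -0.0002], 0.62)]
top reagent_bottle []
```

View pics/c10.png

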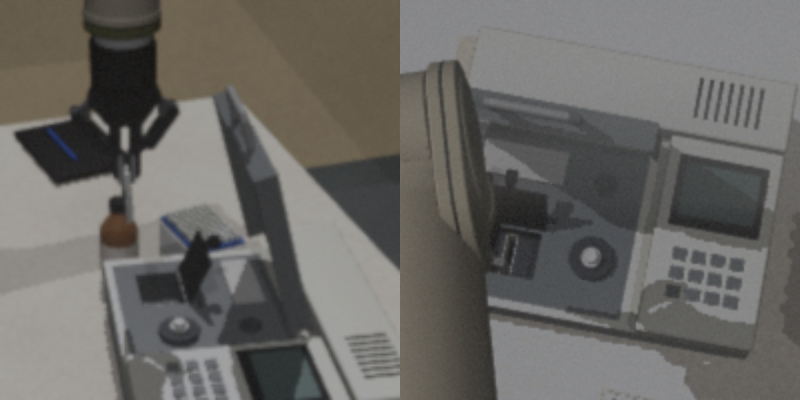

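```bash
python3 -c "
from workcell import manip
print(manip.hand_in())"
```

```text
the job is handed in; nothing more can be done
None
```

The job is handed in: the lid measured about 75°, the flap is past upright (about 113°), and the filter holder is held still and upright. Its underside is about 11 cm above the deck and its glass faces the front, to within my roughly 1° reading of the reader's angle. The bystanders are where they stood, with 28 s used; the hand-in returned no verdict.

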